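# Shut and lock the filter lid of the bench dust extractor

## Task

The filter lid of the small dust extractor on the painting bench stands ajar: push it down until it is fully shut, then set the closed fingertips in the slot of the round fastener on the lid and turn it clockwise (seen from above) a quarter turn to its stop, so that the slot points at the two dark marks and the lid is locked. Work by pushing alone: do not raise the lid, do not turn the fastener while the lid is open, leave the figurine, bottle and bowl beside it alone, and finish clear of everything.

Things in the scene. Friction and masses are not known exactly. Their poses are not given: they have to be found in the camera images.
- extractor: grey metal housing, 250 (x) x 280 (y) x 110 mm high, fixed to the bench, open on top under the lid. Origin: centre of its underside, on the bench. x points from the front (robot side) to the back, z up. The lid's hinge line runs along y at x = +120 mm, z = 110 mm. The fastener's axis, with the lid shut, is at x = -45 mm, y = 0
- lid (a joint): opening angle of the lid, rad: 0 fully shut (firm stop), positive as its front edge rises; starts at 0.25 to 0.5. Bare aluminium plate, 245 mm from hinge to front edge, 280 wide, 12 mm thick, underside level with the hinge line; top 122 mm above the bench when shut. Stiff hinge: stays where it is left; 2 to 5 N down near the front edge shuts it
- lid_press (a point): a point on the bare top face of the lid, good for pushing: 35 mm behind the front edge, 95 left (+y) of the middle; in the plate's axes 210 mm from the hinge line and 12 above it. Moves with the lid and has its axes (x towards the hinge, z out of the top face)
- slot (a point): centre of the slot's floor in the round fastener, on its turning axis. The fastener is a steel disc, 100 mm diameter, with one straight slot across the whole diameter: 40 wide, 100 long, 18 mm deep, square walls. The slot's floor is 126 above the bench and the disc's top 144 when the lid is shut. x runs along the slot, z out of the lid; it turns with the disc
- cam (a joint): turn of the fastener, rad: 0 unlocked (slot pointing front to back), positive clockwise from above, 1.571 locked, a firm stop (slot in line with the two marks). Starts at 0 to 0.3, turns stiffly (0.12 N m: 4 to 5 N at 28 mm from the axis), stays where left. Its tongue swings under a lip of the housing late in the turn: that needs the lid fully shut
- figurine: loose glazed green figurine, 50 wide, 80 mm high, stands beside the extractor; not to be touched. Origin: centre of its underside
- squeeze_bottle: loose dull red squeeze bottle, 48 diameter, 130 mm high with its nozzle, stands beside the extractor; not to be touched. Origin: centre of its underside
- paint_bowl: loose brass bowl, 68 diameter, 32 mm high, stands beside the extractor; not to be touched. Origin: centre of its underside
- ring (a point): centre, on the lid's top face, of the fixed grey ring in which the disc lies: inside radius 52, outside 60, 22 mm high, its top flush with the disc's top. Has the lid's axes. The two dark marks lie on the lid 67 to 89 mm left and right (along y) of this point

How it is judged (in metres and radians):
On the way:
1. the lid is pushed fully shut (within 0.02 rad) while the fastener is still unlocked (value of joint lid below 0.02 rad and value of joint cam below 0.8 rad), for 0.2 s.
At the end, for the whole second after the job is handed in: the lid is shut within 0.02 rad, the fastener is turned to at least 1.45 rad (83 degrees) of its 1.571 rad and at rest, and the figurine, bottle and bowl stand within 15 mm of where they were (value of joint lid below 0.02 rad and value of joint cam above 1.45 rad and velocity of joint cam between -0.05 and 0.05 rad/s and distance of each of figurine, squeeze_bottle, paint_bowl from where it was at the start of the episode below 0.015 m); the robot touches nothing.
It fails at once if the fastener is turned past 0.8 rad while the lid is open by more than 0.06 rad (value of joint cam above 0.8 rad and value of joint lid above 0.06 rad).
It fails at once if the lid is raised beyond 0.6 rad (value of joint lid above 0.6 rad).
It fails at once if the figurine is moved by more than 30 mm (distance of figurine from where it was at the start of the episode above 0.03 m).
It fails at once if the squeeze bottle is moved by more than 30 mm (distance of squeeze_bottle from where it was at the start of the episode above 0.03 m).
It fails at once if the paint bowl is moved by more than 30 mm (distance of paint_bowl from where it was at the start of the episode above 0.03 m).
It also fails if it takes over 48 s, if anything falls off the work surface, if the arm or the gripper's body presses on something with over 40 N, if the wrist force passes 120 N, or if a joint passes its speed limit or range.

## Robot

A 6-joint arm with a two-finger parallel gripper is mounted at the origin on the work surface. World frame = base frame: x ahead of the robot, y to its left, z up, the work surface at z = 0. Lengths are in mm, angles in rad, forces in N, time in s.
With the tool pointing down it reaches from about 275 to 1000 mm from the base axis. Payload 8.4 kg.
Tool frame: the origin (TCP) lies midway between the tips of the shut fingers; the grasp point (between the pads) lies 19 mm behind it (r.grip_point_offset is the distance from the TCP to the grasp point, in mm); z points along the fingers, y is the line along which they close (so a half turn about z gives the same grasp; the last joint's range is limited). The gripper opens to 85 mm and grips with 20 to 120 N. Pads are 22 mm wide; open, the fingers measure 114 mm over their backs; the gripper's body (76 mm by 85 mm) begins 54 mm behind the grasp point. The pads swing forward as they close: fully open they stand 13 mm farther back than shut.
Start: joints at [-1.145, 0.353, 1.633, -0, 1.155, -0.002], TCP at [259.293, -568.678, 231.281] pointing down, gripper open.
Joint ranges: [-2.63, 2.63], [-0.92, 2.1], [0.06, 2.66], [-1.3, 4.44], [0, 2.69], [-3.02, 3.02]. Speed limits (rad/s): [2.22, 2.22, 2.79, 3.14, 3.14, 3.14].

## Interface

Orientations are given as [roll, pitch, yaw] about the fixed x, y, z axes, in that order (R = Rz(yaw) Ry(pitch) Rx(roll)).
In Python, from rig import r gives the robot as it stands. The module is installed in compiled form; this text tells all that it offers.
- The arm moves only by the shell command python3 -m creep 'ROWS' [FORCE]. ROWS is text: rows parted by semicolons, each of 7 numbers parted by spaces: the turn, a rotation vector about the tool's x, y, z in degrees, then the shift along the tool's x, y, z in m, then the closure in counts, from 0 (fully open) to 255 (shut). A call has 1 to 8 rows; each row is the pose to reach, as a shift and turn from the pose commanded when the call began, along the tool's axes at that moment; what a row does not reach only later rows make up. A row lasts 1/8 s, in which the tool goes at most 62.5 mm and 10.7 degrees, less where a joint would pass 70% of its speed; a pose out of reach is approached as far as the arm can. A call with a gripper value outside its range is refused whole. The fingers move at their own pace and stop on an object; FORCE is the grip in N (left out, the last holds). Time passes only in rows, so rows that repeat a pose let the fingers close. It gives the time, the measured TCP pose, the force, the opening and the grip force at its end, in the units of the state.
- r.sense(): the state, without advancing time (a new reading comes with each control period).
- r.grab_frame(name): name is "side" or "top" or "wrist"; returns a dict with "img" (420x560x3 uint8, red, green, blue), "range_z" (420x560 float32, mm along the optical axis (not along the pixel's ray), 0 where there is no reading), "K" (3x3 intrinsics, pixels), "D" ([k1, k2, p1, p2, k3] as OpenCV has them; the pictures are not rectified), "world_from_camera" (4x4, takes a point from camera to world coordinates). Camera axes: x right, y up, looking along -z (the intrinsics and any distortion apply to the point x, -y, -z); pixel columns grow to the right and rows downward; lengths in mm; the calibration is good to about 2 mm. A picture is of the moment at which its call begins.
- r.sign_off(): hands the job in; it is judged then, once.
The state is a dict: "clock": time; "qpos": joint angles; "qvel": joint speeds; "joint_efforts": joint torques, N m; "eef_pos": TCP position; "tcp_rot": TCP orientation; "contact_force": force on the tool from outside, world axes, zero at the start; "wrist_torque": the same for the moment, N m; "opening": opening from 0.0 (shut) to 1.0 (fully open); "grasp_force": force on a finger pad.
Only numpy, scipy, OpenCV 4.12 (cv2) and the standard library are available. Lean on these libraries where they do the work, as an engineer would, in place of code of your own. Each camera call takes 0.05 s, during which the arm holds its last target. There are 200 camera calls.

## Working session

There is one attempt and no reset: what is moved stays moved. The work goes in short steps, Python scripts to look and compute and a shell command to move; the robot and the scene stay as the last step left them, time stands still between calls to the robot, and variables do not carry over. Pictures are saved under pics/ and viewed, at most 10 in all, crops included, and the job is handed in when it is done.

```bash
mkdir -p pics; cat > h.py <<'E'
import numpy as np, cv2, pickle
from rig import r
def grab(n,tag):
    f=r.grab_frame(n); pickle.dump(f,open(f'pics/{tag}.pkl','wb')); cv2.imwrite(f'pics/{tag}.png',f['img'][:,:,::-1]); return f
def load(tag): return pickle.load(open(f'pics/{tag}.pkl','rb'))
def cloud(f):
    h,w=f['range_z'].shape; v,u=np.mgrid[0:h,0:w].astype(np.float32)
    p=cv2.undistortPoints(np.stack([u.ravel(),v.ravel()],1)[:,None],f['K'],f['D'])[:,0]
    z=f['range_z'].ravel(); P=np.stack([p[:,0]*z,-p[:,1]*z,-z,np.ones_like(z)],1)@f['world_from_camera'].T
    P=P[:,:3].reshape(h,w,3); P[f['range_z']==0]=np.nan; return P
E
python3 - <<'E'
from h import *
for n in ('top','side'):
    f=grab(n,n+'0'); print(n,f['world_from_camera'].round(2).tolist(),f['K'][0,0])
i=np.hstack([cv2.imread('pics/top0.png'),cv2.imread('pics/side0.png')])
cv2.imwrite('pics/both0.png',cv2.resize(i,(800,300),interpolation=cv2.INTER_AREA))
print(r.sense())
E
```

```text
top [[0.0, 1.0, -0.06, 529.73], [-1.0, -0.0, -0.01, 23.26], [-0.01, 0.06, 1.0, 1339.06], [0.0, 0.0, 0.0, 1.0]] 523.9225920949763
side [[-0.83, 0.33, -0.46, 7.37], [-0.56, -0.47, 0.68, 899.87], [0.01, 0.82, 0.57, 817.44], [0.0, 0.0, 0.0, 1.0]] 509.2956535585072
{'clock': 0.1, 'qpos': array([-1.14540823e+00,  3.53558272e-01,  1.63407797e+00,  7.98075952e-06,
        1.15521812e+00, -2.40877702e-03]), 'qvel': array([-0.00028506, -0.00315746, -0.00353684,  0.00035399,  0.00032167,
       -0.0010871 ]), 'joint_efforts': array([ 9.41193975e-04, -6.06360626e+01, -3.42821324e+01, -5.75951822e-05,
        4.05794606e-03,  2.43952911e-05]), 'eef_pos': array([ 259.10640611, -568.27376167,  230.64184994]), 'tcp_rot': array([-3.14033097e+00, -1.03365275e-05,  4.27793641e-01]), 'contact_force': array([ 0.38881259,  1.02695366, -1.01835478]), 'wrist_torque': array([ 0.05641854,  0.0015369 , -0.03676103]), 'grasp_force': 0.0, 'opening': 0.9959249118794582}
```

View pics/top0.png

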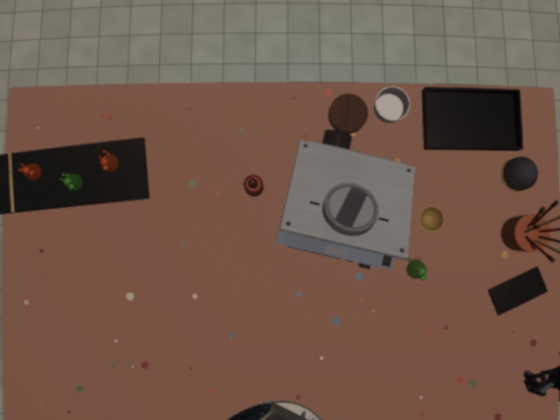

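View pics/side0.png

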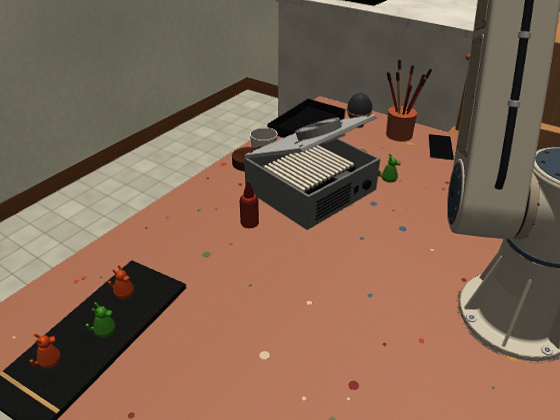

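The top view shows the lid with corners near (300,142), (414,166), (408,256) and (282,234). The disc is at (351,209) with a dark slot, and the marks are at (315,203) and (384,219). The bottle is at (254,184), the bowl at (431,218) and the figurine at (417,269). The side view confirms the lid is open, with its front edge raised.

```bash
python3 - <<'E'
from h import *
f=load('top0'); P=cloud(f); im=f['img'].astype(int)
for n,(u,v) in dict(lidL=(300,190),lidR=(398,200),lidback=(350,165),front=(340,238),disc=(335,195),slot=(351,208),markL=(315,203),markR=(384,219),bench=(200,250),bowl=(431,218),fig=(417,269),bot=(254,184)).items(): print(n,P[v,u].round(1))
sub=P[135:260,275:420].reshape(-1,3); c=im[135:260,275:420].reshape(-1,3)
print('valid',np.isfinite(sub[:,2]).mean())
# robust lid plane
ok=np.isfinite(sub[:,2])&(sub[:,2]>100); Q=sub[ok]
rng=np.random.default_rng(0);best=0
for _ in range(500):
    a=Q[rng.choice(len(Q),3,False)]; n=np.cross(a[1]-a[0],a[2]-a[0]); 
    if np.linalg.norm(n)<1: continue
    n/=np.linalg.norm(n); n*=np.sign(n[2]); 
    if n[2]<.85: continue
    m=abs((Q-a[0])@n)<3
    if m.sum()>best: best=m.sum();B=m
L=Q[B]; c0=L.mean(0); n=np.linalg.svd(L-c0,full_matrices=False)[2][2]; n*=np.sign(n[2])
print('plane',best,len(Q),c0.round(1),n.round(4),'tilt',np.arccos(n[2]),'rms',((L-c0)@n).std(),'yaw from normal',np.degrees(np.arctan2(-n[1],-n[0])))
m=np.zeros((420,560),np.uint8); d=(P-c0)@n; m[(abs(d)<6)&(P[...,2]>80)]=255; m[:,:270]=0;m[:,425:]=0
m=cv2.morphologyEx(m,cv2.MORPH_OPEN,np.ones((3,3)))
k=max(cv2.findContours(m,0,2)[0],key=cv2.contourArea); rect=cv2.approxPolyDP(cv2.convexHull(k),8,True)[:,0]; print(rect.tolist())
# cast corners on plane
def ray(uv,p0,n):
    p=cv2.undistortPoints(np.float32(uv).reshape(-1,1,2),f['K'],f['D'])[:,0]; T=f['world_from_camera']
    D=np.c_[p[:,0],-p[:,1],-np.ones(len(p))]@T[:3,:3].T; o=T[:3,3]; return o+D*(((p0-o)@n)/(D@n))[:,None]
C=ray(rect,c0,n); print(C.round(1)); print('sides',np.linalg.norm(C-np.roll(C,-1,0),axis=1).round(1))
M=ray([(315,203),(384,219),(351,209)],c0,n); print('marks',M.round(1),np.linalg.norm(M[0]-M[1]), 'yaw',np.degrees(np.arctan2(-(M[0]-M[1])[0],(M[0]-M[1])[1])))
# slot: dark floor inside disc
g=im.mean(2); s=np.zeros_like(m); cv2.circle(s,(351,208),26,255,-1); s[(g>g[190:228,330:372].mean()*0.75)]=0
s=cv2.morphologyEx(s,cv2.MORPH_OPEN,np.ones((3,3))); k=max(cv2.findContours(s,0,2)[0],key=cv2.contourArea); R=cv2.minAreaRect(k); print('slotrect',R)
b=ray(cv2.boxPoints(R),c0,n); print(b.round(1))
for nme,T in (('crop',f['img'][130:270,270:430]),): cv2.imwrite('pics/crop.png',cv2.resize(T[:,:,::-1],None,fx=4,fy=4))
E
```

```text
lidL [643.9 -36.2 184.6]
lidR [ 623.2 -259.1  166.5]
lidback [ 706.8 -154.9  137.6]
front [ 537.3 -118.6  228. ]
disc [ 630.5 -110.6  210.4]
slot [ 603.5 -148.2  190.2]
markL [614.3 -68.5 193.9]
markR [ 578.8 -219.6  198.5]
bench [508.1 211.   -2.7]
bowl [ 589.7 -384.9    2.3]
fig [ 461.9 -329.1   64.3]
bot [664.6  68.1 118.3]
valid 0.9959724137931034
plane 8179 12112 [ 631.9 -147.9  177.2] [ 0.4478 -0.1039  0.8881] tilt 0.4776579556821641 rms 1.4592979699851074 yaw from normal 166.93267829960325
[[300, 140], [414, 168], [407, 257], [280, 228]]
[[ 768.5  -40.   120.9]
 [ 702.5 -309.5  122.7]
 [ 496.5 -261.2  232.2]
 [ 558.6    8.8  232.5]]
sides [277.5 238.3 277.1 242.7]
marks [[ 614.2  -68.4  195.4]
 [ 579.  -220.2  195.4]
 [ 601.2 -147.8  192.7]] 155.91685387160535 yaw -13.057289082537505
slotrect ((350.9000244140625, 206.6999969482422), (16.54690170288086, 38.01315689086914), 26.56505012512207)
[[ 576.3 -110.3  209.6]
 [ 655.  -154.8  164.8]
 [ 637.8 -187.4  169.6]
 [ 560.2 -141.7  214.1]]
```

View pics/crop.png

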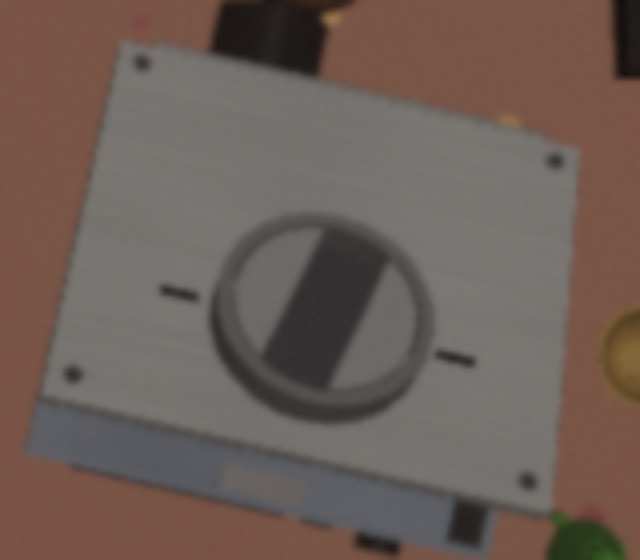

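```bash
python3 -m creep '0 0 4 0.02 -0.014 -0.03 255; 0 0 10 0.06 -0.042 -0.06 255; 0 0 17 0.105 -0.074 -0.08 255; 0 0 24 0.15 -0.106 -0.08 255; 0 0 31 0.195 -0.138 -0.08 255; 0 0 37.57 0.24 -0.17 -0.08 255; 0 0 37.57 0.285 -0.202 -0.08 255; 0 0 37.57 0.33 -0.234 -0.08 255' 40
```

```text
clock: 1.1
eef_pos: [463.0, -217.2, 311.1]
tcp_rot: [-3.142, 0.0, -0.228]
contact_force: [0.9, -1.0, -0.4]
opening: -0.001
grasp_force: 0.0
```

```bash
python3 -m creep '0 0 0 0.015 -0.05 0 255; 0 0 0 0.031 -0.1 0 255; 0 0 0 0.047 -0.15 0.01 255; 0 0 0 0.062 -0.198 0.03 255; 0 0 0 0.062 -0.198 0.06 255; 0 0 0 0.062 -0.198 0.078 255; 0 0 0 0.062 -0.198 0.085 255; 0 0 0 0.062 -0.198 0.1 255'
python3 -m creep '0 0 0 0 0 0.015 255; 0 0 0 0 0 0.03 255; 0 0 0 0 0 0.045 255; 0 0 0 0 0 0.06 255; 0 0 0 0 0 0.07 255; 0 0 0 0 0 0.077 255; 0 0 0 0 0 0.082 255; 0 0 0 0 0 0.082 255'
```

```text
clock: 2.1
eef_pos: [568.5, -40.7, 212.2]
tcp_rot: [-3.141, -0.003, -0.229]
contact_force: [0.5, 0.2, 3.1]
opening: 0.003
grasp_force: 1.3
clock: 3.1
eef_pos: [567.8, -40.0, 129.0]
tcp_rot: [-3.142, -0.0, -0.228]
contact_force: [0.4, 0.3, -0.2]
opening: 0.002
grasp_force: 0.0
```

```bash
python3 -m creep '0 0 0 0 0 0.003 255; 0 0 0 0 0 0.006 255; 0 0 0 0 0 0.008 255; 0 0 0 0 0 0.009 255; 0 0 0 0 0 0.01 255; 0 0 0 0 0 0.01 255'
```

```text
clock: 3.85
eef_pos: [567.8, -39.9, 121.8]
tcp_rot: [-3.141, -0.001, -0.228]
contact_force: [-9.3, 0.4, 28.8]
opening: -0.0
grasp_force: 14.3
```

```bash
python3 -m creep '0 0 0 0 0 -0.03 255; 0 0 0 -0.03 0 -0.08 255; 0 0 0 -0.07 0.02 -0.13 255; 0 0 0 -0.11 0.05 -0.18 255; 0 0 0 -0.11 0.08 -0.2 255; 0 0 0 -0.11 0.09 -0.2 255; 0 0 0 -0.11 0.09 -0.2 255' && python3 - <<'E'
from h import *
f=grab('wrist','w1'); t=grab('top','t1'); print(f['world_from_camera'].round(2).tolist())
i=np.hstack([cv2.imread('pics/w1.png')[:, :], cv2.imread('pics/t1.png')]); cv2.imwrite('pics/b1.png',cv2.resize(i,(800,300),interpolation=cv2.INTER_AREA))
E
```

```text
clock: 4.72
eef_pos: [440.0, -103.1, 318.5]
tcp_rot: [-3.141, 0.0, -0.229]
contact_force: [0.1, 0.1, 0.0]
opening: -0.002
grasp_force: 0.0
[[-0.23, 0.94, 0.26, 505.85], [-0.97, -0.22, -0.06, -117.85], [0.0, -0.27, 0.96, 461.18], [0.0, 0.0, 0.0, 1.0]]
```

View pics/b1.png

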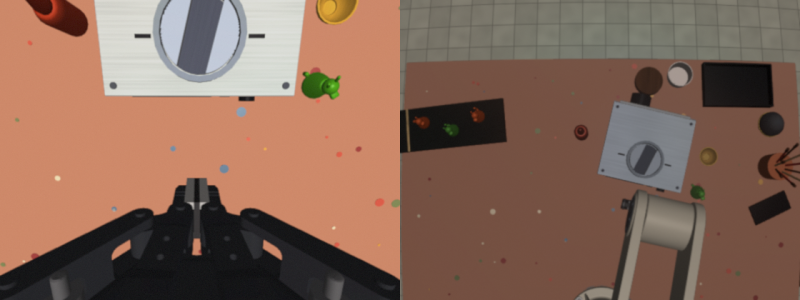

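The wrist half shows the lid shut, with the disc at about (280,50) in full pixels, the marks at (200,50) and (360,50), and the slot tilted clockwise. The top half shows the same from above at about (343,222).

```bash
python3 - <<'E'
from h import *
e=np.radians(-13.06)
def ray(f,uv,z):
    p=cv2.undistortPoints(np.float32(uv).reshape(-1,1,2),f['K'],f['D'])[:,0]; T=f['world_from_camera']
    D=np.c_[p[:,0],-p[:,1],-np.ones(len(p))]@T[:3,:3].T; o=T[:3,3]; return o+D*((z-o[2])/D[:,2])[:,None]
for tag,c,rad in (('w1',(280,50),100),('t1',(343,222),50)):
    f=load(tag); P=cloud(f); g=cv2.cvtColor(f['img'],cv2.COLOR_RGB2GRAY).astype(float)
    L=P[...,2]; v,u=np.mgrid[:420,:560]; near=(np.hypot(u-c[0],v-c[1])<rad)
    ref=np.median(g[near&(abs(L-122)<4)])
    m=((g<0.6*ref)&near).astype(np.uint8)*255
    if tag=='w1': m=cv2.morphologyEx(m,cv2.MORPH_OPEN,np.ones((3,3)))
    ks=sorted(cv2.findContours(m,0,2)[0],key=cv2.contourArea)[::-1]
    print(tag,'lid z',np.nanmedian(L[near]),ref)
    for i,k in enumerate(ks[:4]):
        R=cv2.minAreaRect(k); z=126 if i==0 else 122
        cen=ray(f,[R[0]],z)[0]; b=ray(f,cv2.boxPoints(R),z)
        s=[b[1]-b[0],b[2]-b[1]]; s.sort(key=np.linalg.norm); a=s[1]
        a=a*np.sign(a[0]); yaw=np.arctan2(a[1],a[0])
        print(i,np.round(R[0],1),cen.round(1),[round(np.linalg.norm(x),1) for x in s],'cw from ex deg',np.degrees(e-yaw).round(1))
E
```

```text
w1 lid z 124.28107574229878 215.0
0 [279.1  49.2] [ 572.6 -137.7  126. ] [np.float64(41.3), np.float64(94.7)] cw from ex deg 14.7
1 [359.  50.] [ 554.7 -213.9  122. ] [np.float64(3.5), np.float64(21.5)] cw from ex deg -89.7
2 [199.5  50. ] [590.3 -61.9 122. ] [np.float64(3.5), np.float64(20.5)] cw from ex deg -90.1
3 [223.   43.5] [590.6 -85.8 122. ] [np.float64(1.9), np.float64(6.1)] cw from ex deg 2.8
t1 lid z 122.05772881212522 127.0
0 [343.4 222.5] [ 574.  -139.7  126. ] [np.float64(42.2), np.float64(104.1)] cw from ex deg 17.3
1 [336.5 267.5] [ 469.7 -123.6  122. ] [np.float64(11.6), np.float64(34.9)] cw from ex deg -102.9
2 [363. 265.] [ 475.2 -185.5  122. ] [np.float64(9.3), np.float64(23.4)] cw from ex deg -102.8
3 [309.5 215.5] [590.5 -61.3 122. ] [np.float64(2.3), np.float64(16.3)] cw from ex deg -103.0
```

```bash
python3 -m creep '0 0 3 0.03 0 0 255; 0 0 7 0.065 -0.002 0.02 255; 0 0 11 0.095 -0.003 0.06 255; 0 0 15.5 0.11 -0.0035 0.1 255; 0 0 15.5 0.11 -0.0035 0.13 255; 0 0 15.5 0.11 -0.0035 0.15 255; 0 0 15.5 0.11 -0.0035 0.15 255' && python3 - <<'E'
from h import *
grab('wrist','w2'); s=r.sense(); p=s['eef_pos'];yaw=s['tcp_rot'][2]; d=np.array([572.5,-137.9])-p[:2]
print(p, np.degrees(yaw), s['qpos'][5], 'axis in tool', d@[np.cos(yaw),np.sin(yaw)], d@[np.sin(yaw),-np.cos(yaw)])
E
```

```text
clock: 5.7
eef_pos: [546.7, -122.9, 166.4]
tcp_rot: [3.14, 0.005, -0.498]
contact_force: [1.1, 0.4, 0.4]
opening: 0.0
grasp_force: 0.0
[ 547.59908701 -123.3583298   167.90951899] -28.51434798797156 1.8440141704227866 axis in tool 28.822257699596552 0.890562210103667
```

View pics/w2.png

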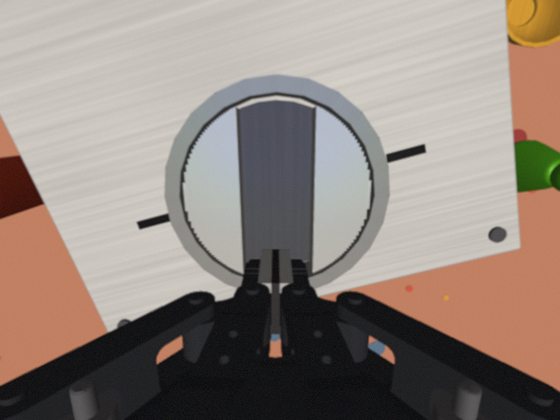

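The closed tips, at (275,262), sit centred over the front part of the slot. Its walls are at columns 240 and 313 and the slot is aligned with the tool, so I can go down.

```bash
python3 -m creep '0 0 0 0.001 0 0.015 255; 0 0 0 0.001 0 0.025 255; 0 0 0 0.001 0 0.032 255; 0 0 0 0.001 0 0.037 255; 0 0 0 0.001 0 0.037 255; 0 0 0 0.001 0 0.037 255'
```

```text
clock: 6.5
eef_pos: [549.1, -124.8, 132.5]
tcp_rot: [-3.141, -0.0, -0.498]
contact_force: [-0.4, -0.5, 0.3]
opening: 0.006
grasp_force: 0.0
```

```bash
python3 -m creep '0 0 0 0.0004 -0.0047 0 255; 0 0 0 0.0016 -0.0092 0 255; 0 0 0 0.0036 -0.0135 0 255; 0 0 0 0.0063 -0.0174 0 255; 0 0 0 0.0096 -0.0207 0 255; 0 0 0 0.0135 -0.0234 0 255; 0 0 0 0.0135 -0.0234 0 255'
```

```text
clock: 7.38
eef_pos: [570.9, -112.0, 132.2]
tcp_rot: [3.138, 0.001, -0.498]
contact_force: [-5.5, -7.9, 1.3]
opening: -0.001
grasp_force: 3.7
```

```bash
python3 -m creep '0 0 0 0.0043 -0.002 0 255; 0 0 0 0.0088 -0.0032 0 255; 0 0 0 0.0115 -0.0035 0 255; 0 0 0 0.0135 -0.0036 0 255; 0 0 0 0.0135 -0.0036 0 255' && python3 - <<'E'
from h import *
grab('wrist','w3'); print(r.sense()['contact_force'])
E
```

```text
clock: 8.0
eef_pos: [582.3, -114.8, 131.4]
tcp_rot: [3.137, 0.006, -0.498]
contact_force: [-10.0, -6.4, 0.3]
opening: -0.0
grasp_force: 5.0
[-10.8797566   -6.90085677   1.38121313]
```

View pics/w3.png

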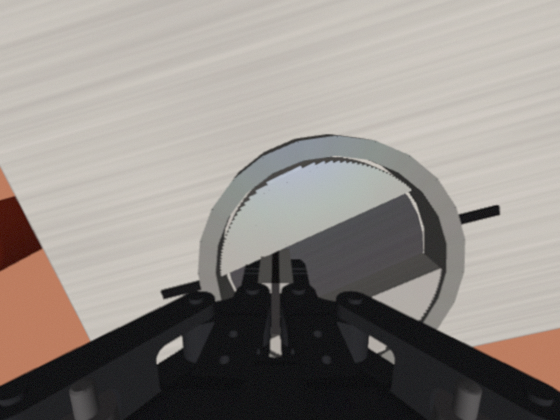

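The slot's upper edge slopes about 23.5°, from (228,272) to (405,195). The line through the marks slopes 14°, so about 9° of turn remains.

```bash
python3 -m creep '0 0 0 0.0025 -0.0006 0 255; 0 0 0 0.0045 -0.0012 0 255; 0 0 0 0.006 -0.0016 0 255; 0 0 0 0.007 -0.0018 0 255; 0 0 0 0.007 -0.0018 0 255'
```

```text
clock: 8.68
eef_pos: [587.2, -115.7, 130.5]
tcp_rot: [3.136, 0.01, -0.498]
contact_force: [-15.6, -3.6, 1.7]
opening: -0.003
grasp_force: 7.3
```

```bash
python3 -m creep '0 0 0 0.0015 -0.0004 0 255; 0 0 0 0.003 -0.0008 0 255; 0 0 0 0.004 -0.001 0 255; 0 0 0 0.004 -0.001 0 255' && python3 - <<'E'
from h import *
grab('wrist','w4')
E
```

```text
clock: 9.18
eef_pos: [587.7, -115.8, 130.2]
tcp_rot: [3.134, 0.017, -0.498]
contact_force: [-29.0, -1.2, 12.1]
opening: 0.004
grasp_force: 14.1
```

View pics/w4.png

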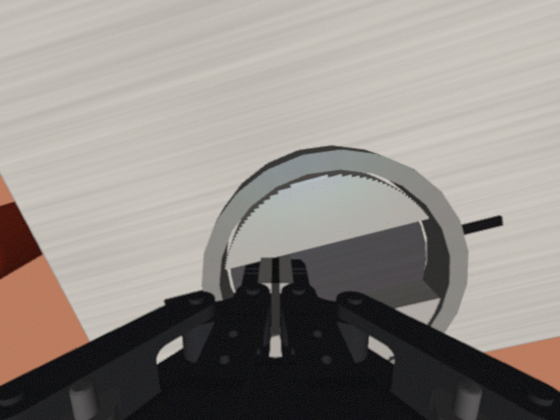

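The slot's edge, from (232,268) to (420,223), now slopes about 13.5°, parallel to the marks. The force rose without any motion, so the fastener is at its stop. I'll back off, lift and check.

```bash
python3 -m creep '0 0 0 -0.005 0.0013 0 255; 0 0 0 -0.009 0.0024 0 255; 0 0 0 -0.009 0.0024 0 255; 0 0 0 -0.009 0.0024 -0.02 255; 0 0 0 -0.009 0.0024 -0.06 255; 0 0 0 -0.05 0.0024 -0.11 255; 0 0 0 -0.1 0.0024 -0.16 255; 0 0 0 -0.15 0.0024 -0.2 255' && python3 -m creep '0 0 0 -0.01 0 -0.02 255; 0 0 0 -0.01 0 -0.02 255; 0 0 0 -0.01 0 -0.02 255' && python3 - <<'E'
from h import *
a=grab('wrist','w5'); b=grab('top','t5')
P=cloud(b); print(np.nanmedian(P[235:245,310:322,2]), P[260:262,300:303,2])
cv2.imwrite('pics/b5.png',cv2.resize(np.hstack([a['img'],b['img']])[:,:,::-1],(800,300),interpolation=cv2.INTER_AREA))
E
```

```text
clock: 10.22
eef_pos: [471.7, -50.8, 326.9]
tcp_rot: [-3.14, -0.003, -0.499]
contact_force: [-0.2, 0.4, 0.4]
opening: -0.001
grasp_force: 0.0
clock: 10.6
eef_pos: [463.4, -46.8, 344.1]
tcp_rot: [-3.142, 0.0, -0.498]
contact_force: [0.5, 0.2, -0.5]
opening: 0.002
grasp_force: 0.0
121.32636519849086 [[700.66116732 700.77570704 702.85555587]
 [702.65279291 704.82094123 703.40810609]]
```

View pics/b5.png

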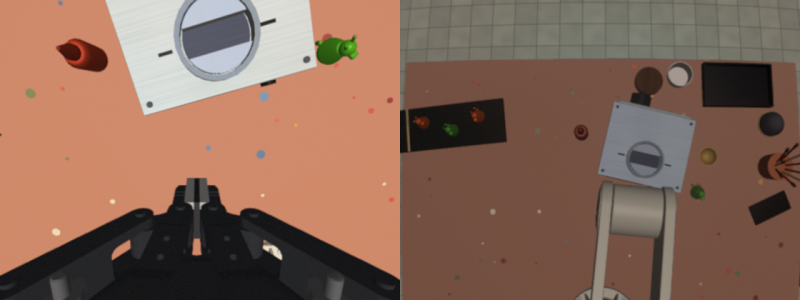

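The slot at (217,37) in the wrist half lines up with the marks at (165,53) and (268,22). The lid is shut, with its top at 121 mm, the loose things haven't moved, and the arm is clear.

```bash
python3 -c "from rig import r; print(r.sign_off())"
```

```text
the job is handed in; nothing more can be done
None
```

The lid is fully shut and the fastener is turned clockwise to its stop, in line with the two marks. The figurine, bottle and bowl look unmoved and the arm is clear; I handed the job in at about 10.7 s, and no verdict was returned.

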